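# Find the canister with the steel core by hefting and present it

### The job

Two canisters that look alike stand in the yellow and the blue holder; one has a steel core inside, the other only a plastic one. Lift the canister in the yellow holder well clear to feel its weight and stand it back in the yellow holder, then lift the one in the blue holder the same way; the lighter canister must end up standing in the holder it came from, and nothing else on the bench may be disturbed. Finish holding the heavier canister in the gripper, upright and still in the air over the middle of the green tray, its underside about 10 cm above the bench, and do not put it down or let go.

Things in the scene. Friction and masses are not known exactly. Their poses are not given: they have to be found in the camera images.
- canister_1_center (a point): closed upright round canister, bare aluminium with black caps, 46 mm across, 70 mm tall; both look alike. Point: its centre, 35 mm above its underside (41 mm above the bench when seated in a holder); z is its axis. A grip round the body 5 to 10 mm above this point keeps the fingertips well off the holder's rim. This one starts in the yellow holder.
- canister_1: the same canister as canister_1_center; origin at the centre of its underside, z is its axis. One canister holds a steel core and weighs 0.45 to 0.55 kg, the other a plastic core and weighs 0.15 kg; which is which changes from start to start and cannot be seen. The core is shut in and has 2 to 4 mm of play
- canister_2_center (a point): closed upright round canister, bare aluminium with black caps, 46 mm across, 70 mm tall; both look alike. Point: its centre, 35 mm above its underside (41 mm above the bench when seated in a holder); z is its axis. A grip round the body 5 to 10 mm above this point keeps the fingertips well off the holder's rim. This one starts in the blue holder.
- canister_2: the same canister as canister_2_center; origin at the centre of its underside, z is its axis. One canister holds a steel core and weighs 0.45 to 0.55 kg, the other a plastic core and weighs 0.15 kg; which is which changes from start to start and cannot be seen. The core is shut in and has 2 to 4 mm of play
- nest_yellow_seat (a point): fixed round holder standing on the bench: dark flange 100 mm across and 4 mm thick, yellow cup 76 mm across whose rim is 14 mm above the bench, with a round pocket 55 mm wide and 8 mm deep. Point: centre of the pocket's floor, 6 mm above the bench, where the middle of a seated canister's underside belongs; z is up. 
- nest_blue_seat (a point): fixed round holder standing on the bench: dark flange 100 mm across and 4 mm thick, blue cup 76 mm across whose rim is 14 mm above the bench, with a round pocket 55 mm wide and 8 mm deep. Point: centre of the pocket's floor, 6 mm above the bench, where the middle of a seated canister's underside belongs; z is up. 
- nest_yellow: the yellow holder itself; origin at the centre of its underside
- nest_blue: the blue holder itself; origin at the centre of its underside
- tray_center (a point): shallow fixed green tray with a black rubber mat, 120 x 140 mm, walls 4 mm thick and 22 mm high. Point: middle of its inner floor, 5 mm above the bench; z is up
- die_0: bystander, leave alone: grey crimp die segment, 37 x 36 x 56 mm; origin at the centre of its underside
- die_1: bystander, leave alone: grey crimp die segment, 37 x 36 x 56 mm; origin at the centre of its underside
- die_2: bystander, leave alone: grey crimp die segment, 37 x 36 x 56 mm; origin at the centre of its underside
- tape_roll: bystander, leave alone: roll of black tape, 62 mm across, 19 mm high; origin at the centre of its underside
- marker: bystander, leave alone: black marker pen lying down, 18 mm thick, 132 mm long; origin at the centre of its underside
- white_pot: bystander, leave alone: white plastic pot with lid, 73 x 69 x 69 mm; origin at the centre of its underside
- spanner_b: bystander, leave alone: steel spanner lying flat, 179 mm long, 9 mm thick; origin at the centre of its underside
There are look-alikes about, which are no part of the job. Leave any red look-alike of the canister_2 alone. Leave any brown or purple look-alike of the nest_yellow alone.

How it is judged:
By the outcome, as a careful person would: the job done as asked, in the order asked, and still so for the second after the job is handed in, while the arm keeps its last pose, push and grip.
It also fails if it takes over 72 s, if anything falls off the work surface, if the arm or the gripper's body presses on something with over 40 N, if the wrist force passes 120 N, or if a joint passes its speed limit or range.

### The arm

A 6-joint arm with a two-finger parallel gripper is mounted at the origin on a cart in front of the work surface, level with it; the furniture and walls round the work are solid. World frame = base frame: x ahead of the robot, y to its left, z up, the work surface at z = 0. Lengths are in m, angles in rad, forces in N, time in s.
With the tool pointing down it reaches from about 0.3 to 0.75 m from the base axis. Payload 8.5 kg.
Tool frame: the origin (TCP) lies at the very end of the fingers, on their centre line; the grasp point (between the pads) lies 19 mm behind it; z points along the fingers, y is the line along which they close (so a half turn about z gives the same grasp; the last joint's range is limited). The gripper opens to 85 mm and grips with 20 to 120 N. Pads are 22 mm wide; open, the fingers measure 114 mm over their backs; the gripper's body (76 mm by 85 mm) begins 54 mm behind the grasp point. The pads swing forward as they close: fully open they stand 13 mm farther back than shut.
Start: joints at [-1.539, 0.381, 1.297, -0, 1.464, -0.215], TCP at [0.134, -0.533, 0.231] pointing down, gripper open.
Joint ranges: [-3.11, 3.11], [-0.89, 2.33], [0.22, 2.48], [-1.42, 4.56], [0.17, 2.85], [-2.88, 2.88]. Speed limits (rad/s): [2.39, 2.39, 3.14, 3.14, 3.14, 3.14].

### API

Orientations are given as a rotation vector (axis times angle).
In Python, from cell import ctrl, jaws, read_camera, camera_params, close_job gives the robot as it stands. The module is installed in compiled form; this text tells all that it offers. Calls block until the motion is done:
- ctrl.movep(position, orientation): joint-space move of the TCP to a pose.
- ctrl.move_straight(position, feed=0.15, orientation=None, threshold=None): straight line of the TCP; orientation=None keeps the orientation; feed is the mean speed in m/s. With threshold (N) it stops when the force on the tool has changed by that much, and returns True; else False.
- ctrl.movej(angles): joint-space move.
- jaws.release() and jaws.close(): open the fingers fully, or close them until they stop; the grip force is fixed at half the most.
- ctrl.sleep(seconds).
- ctrl.solve_ik(position, orientation): joint angles nearest the present ones, or None.
- read_camera(name): name is "scene" or "top" or "wrist"; returns (picture, depth): 480x640x3 uint8, blue, green, red; 480x640 float32, m along the optical axis (not along the pixel's ray), 0 where there is no reading.
- camera_params(name): a dict with "fov_y" (degrees; the focal length in pixels is half the picture's height over the tangent of half this angle, whatever the lens; pixels are square), "cx", "cy" (the principal point, pixels), "extrinsics" (4x4, takes a point from camera to world coordinates); the wrist camera has in their place "mount" (4x4, takes a point from camera to tool coordinates, whose origin is the TCP and whose axes are the flange's). Camera axes: x right, y down, z forward; pixel columns grow to the right and rows downward; lengths in m; the calibration is good to about 2 mm. A picture is of the moment at which its call begins: read the wrist's pose just before it. camera_params takes no time and is no camera call.
A pose or a line that the arm cannot do raises ctrl.PlanningError and nothing moves.
- close_job(): hands the job in; it is judged then, once.
Readings, each from a call of its own:
- ctrl.current_clock(): time.
- ctrl.current_qpos(): joint angles.
- ctrl.current_joint_vel(): joint speeds.
- ctrl.current_effort(): joint torques, N m.
- ctrl.current_tcp_pos(): TCP position.
- ctrl.current_ee_rot(): TCP orientation.
- ctrl.current_contact_force(): force on the tool from outside, world axes, zero at the start.
- ctrl.current_torque(): the same for the moment, N m.
- ctrl.current_opening(): opening from 0.0 (shut) to 1.0 (fully open).
- ctrl.current_finger_force(): force on a finger pad.
Only numpy, scipy, OpenCV 4.12 (cv2) and the standard library are available. Lean on these libraries where they do the work, as an engineer would, in place of code of your own. Each camera call takes 0.05 s, during which the arm holds its last target. There are 200 camera calls.

## Working session

There is one attempt and no reset: what is moved stays moved. The work goes in short steps, each a Python script; the robot and the scene stay as the last script left them, time stands still between calls to the robot, and variables do not carry over. Pictures are saved under pics/ and viewed, at most 10 in all, crops included, and the job is handed in when it is done.

```bash
mkdir -p pics
python3 - <<'E'
from cell import *
import cv2,numpy as np
for n in("scene","top"):
    p,d=read_camera(n);cv2.imwrite(f"pics/{n}0.png",p);np.save(f"pics/{n}0.npy",d)
    c=camera_params(n);print(n,c)
print(ctrl.current_clock(),ctrl.current_ee_rot(),ctrl.current_contact_force())
E
```

```text
scene {'fov_y': 44.12952816734001, 'cx': 318.0883561202334, 'cy': 238.36857643681824, 'extrinsics': array([[ 0.56466891, -0.50922896,  0.64948817, -0.33302779],
       [-0.82523136, -0.33699847,  0.45323861, -0.43837436],
       [-0.01192571, -0.79190776, -0.61052427,  0.93583983],
       [ 0.        ,  0.        ,  0.        ,  1.        ]])}
top {'fov_y': 49.04908087579428, 'cx': 310.45260754424226, 'cy': 239.8130959868857, 'extrinsics': array([[ 8.34450232e-03, -9.76410537e-01,  2.15761055e-01,
         3.74371780e-01],
       [-9.99964800e-01, -8.33701226e-03,  9.44850678e-04,
         2.21436317e-01],
       [ 8.76240403e-04, -2.15761345e-01, -9.76445736e-01,
         1.16881468e+00],
       [ 0.00000000e+00,  0.00000000e+00,  0.00000000e+00,
         1.00000000e+00]])}
0.1 [-3.11641672e+00 -3.86628688e-01 -1.61910406e-04] [-1.01984361 -0.52075009  0.03719041]
```

View pics/top0.png

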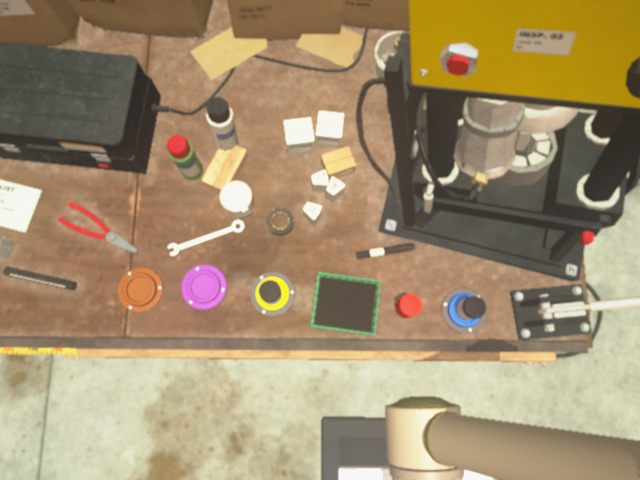

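View pics/scene0.png

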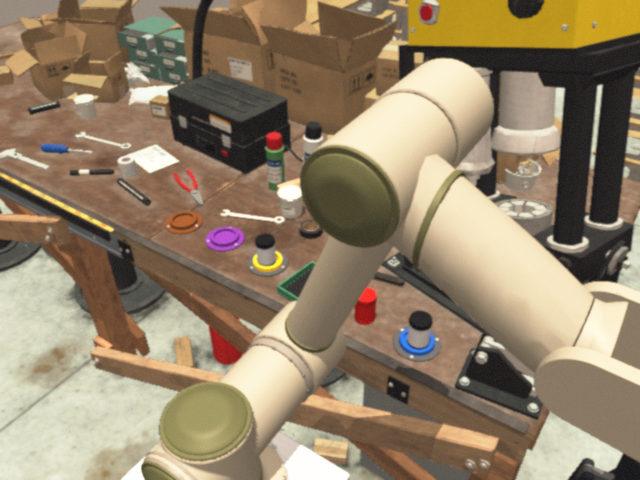

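The top view shows the yellow holder at (272,293) and the blue one at (464,309), each with a black-capped canister. The tray is at (346,303). The look-alikes are a brown holder (139,289), a purple holder (204,287) and a red canister (409,305). The yellow and blue cups with aluminium, black-capped canisters fit the description. Next I'll measure them and confirm in an enlarged crop.

```bash
cat > h.py <<'E'
from cell import *
import cv2,numpy as np
def cam(n):
    c=camera_params(n);f=240/np.tan(np.radians(c['fov_y']/2));return c,f
def cloud(n,d,T=None):
    c,f=cam(n);T=c['extrinsics'] if T is None else T
    v,u=np.mgrid[:480,:640]
    P=np.stack([(u-c['cx'])/f*d,(v-c['cy'])/f*d,d],-1)
    return P@T[:3,:3].T+T[:3,3]
def onplane(n,u,v,z,T=None):
    c,f=cam(n);T=c['extrinsics'] if T is None else T
    r=T[:3,:3]@np.array([(u-c['cx'])/f,(v-c['cy'])/f,1]);return T[:3,3]+r*(z-T[2,3])/r[2]
E
python3 - <<'E'
from h import *
p=cv2.imread("pics/top0.png");d=np.load("pics/top0.npy");P=cloud("top",d)
hsv=cv2.cvtColor(p,cv2.COLOR_BGR2HSV)
for nm,(u,v),(a,b) in (("yellow",(272,293),(22,35)),("blue",(464,309),(100,125)),("red",(409,305),(0,6)),("tray",(346,303),(60,90))):
    R=42
    m=cv2.inRange(hsv,(a,110,70),(b,255,255));w=np.zeros_like(m);w[v-R:v+R,u-R:u+R]=1;m=m*w
    ys,xs=np.nonzero(m);hull=cv2.convexHull(np.c_[xs,ys].astype(np.float32))
    zz={"tray":.022,"red":.07}.get(nm,.014)
    H=np.array([onplane("top",x,y,zz)[:2] for x,y in hull[:,0]],np.float32)
    print(nm,len(xs),"circ",cv2.minEnclosingCircle(H),"rect",cv2.minAreaRect(H))
    if nm in("yellow","blue"):
        Q=P[v-R:v+R,u-R:u+R].reshape(-1,3);q=Q[(Q[:,2]>.068)&(Q[:,2]<.085)]
        print(" cap",len(q),cv2.minEnclosingCircle(q[:,:2].astype(np.float32)),np.median(q[:,2]))
# heights of surroundings
for (u,v) in((409,305),(385,250),(280,221),(236,196),(206,238),(545,310),(515,310),(580,305),(400,210),(320,330),(560,355)):print((u,v),P[v,u].round(3))
k=cv2.resize(p[250:350,230:510],None,fx=2.8,fy=2.8,interpolation=cv2.INTER_CUBIC);cv2.imwrite("pics/crop1.png",k)
E
```

```text
yellow 541 circ ((0.5091777443885803, 0.30588242411613464), 0.03804906830191612) rect ((0.5087686777114868, 0.305529922246933), (0.07374347746372223, 0.07414839416742325), 46.15420913696289)
 cap 392 ((0.5080255270004272, 0.30784833431243896), 0.02378001995384693) 0.07730371668868552
blue 363 circ ((0.4762709438800812, -0.11584775149822235), 0.03612691909074783) rect ((0.4743860065937042, -0.11006620526313782), (0.07163388282060623, 0.05906466767191887), 17.055797576904297)
 cap 414 ((0.47758743166923523, -0.11904360353946686), 0.024091150611639023) 0.07657764881339624
red 510 circ ((0.4785384237766266, 0.017563527449965477), 0.028615666553378105) rect ((0.4779312014579773, 0.01722494512796402), (0.04758317396044731, 0.05552889406681061), 44.19095230102539)Traceback (most recent call last):
  File "<stdin>", line 9, in <module>
TypeError: 'NoneType' object is not subscriptable
```

Run:
```python
from h import *
p=cv2.imread("pics/top0.png");d=np.load("pics/top0.npy");P=cloud("top",d)
hsv=cv2.cvtColor(p,cv2.COLOR_BGR2HSV)
m=cv2.inRange(hsv,(60,90,40),(95,255,255));w=np.zeros_like(m);w[262:345,300:392]=1;m*=w
ys,xs=np.nonzero(m);Q=P[ys,xs];print(len(xs))
Q=Q[(Q[:,2]>.015)&(Q[:,2]<.03)];print("tray",len(Q),cv2.minAreaRect(Q[:,:2].astype(np.float32)))
Q=P[285:325,325:370].reshape(-1,3);print("mat z",np.median(Q[:,2]))
for (u,v) in((385,250),(280,221),(236,196),(206,238),(545,310),(515,310),(580,305),(620,300),(400,210),(560,355)):print((u,v),P[v,u].round(3))
k=cv2.resize(p[250:350,230:510],None,fx=2.8,fy=2.8,interpolation=cv2.INTER_CUBIC);cv2.imwrite("pics/crop1.png",k)
# tall map
Q=P.reshape(-1,3);s=(Q[:,0]>.35)&(Q[:,0]<.62)&(Q[:,1]<.4)&(Q[:,1]>-.4)&(Q[:,2]>.05)
H,_,_=np.histogram2d(Q[s,0],Q[s,1],bins=[9,20],range=[[.35,.62],[-.4,.4]]);print(H.astype(int))
M=camera_params("wrist")['mount'];print(M.round(3).tolist())
```

```text
105
tray 71 ((0.4873959720134735, 0.14716073870658875), (0.13179020583629608, 0.11536675691604614), 82.62860870361328)
mat z 0.008145346229489592
(385, 250) [0.607 0.056 0.018]
(280, 221) [0.675 0.293 0.003]
(236, 196) [0.713 0.385 0.071]
(206, 238) [0.633 0.459 0.009]
(545, 310) [ 0.469 -0.253  0.099]
(515, 310) [ 0.477 -0.227  0.011]
(580, 305) [ 0.48  -0.326  0.097]
(620, 300) [ 0.491 -0.406  0.102]
(400, 210) [0.702 0.019 0.011]
(560, 355) [ 0.386 -0.699 -0.812]
[[   0    0    0    0    0    0    0    0    0    0    0    0    0    0
     0 1273    0    0    0    0]
 [   0    0    0    0    0    0    0    0    0    0    0    0    0    0
     0    0    0    0    0    0]
 [   0    0    0   58    0    0    0    0    0    0    0    0    0    0
     0    0    0    0    0    0]
 [   0   65  101  305    2    0   51   96    0    8   87    0    0    0
     0    0    0    0    0    0]
 [ 220  159  163  292   37    0  129  189    0   55  243    0    0    0
     0    0    0  120   18    0]
 [   0   25    9   11    0    0    0    0    0    1   22    0    0    0
     0    0    0  212   56    0]
 [   0    0    0    0    0    0    0    0    0    0    0    0    0    0
     0    0    0    1    0    0]
 [   0    0   22    0    0    0    0    0    0    0    0    0    0    0
     0    0    0    0    0    0]
 [   0  159  445   10    0    0    0    0    0    0    0    0    0    0
     0    0    0    0    0    0]]
[[-0.0, -0.95, -0.311, 0.079], [1.0, 0.0, -0.0, 0.001], [0.0, -0.311, 0.95, -0.143], [0.0, 0.0, 0.0, 1.0]]
```

View pics/crop1.png

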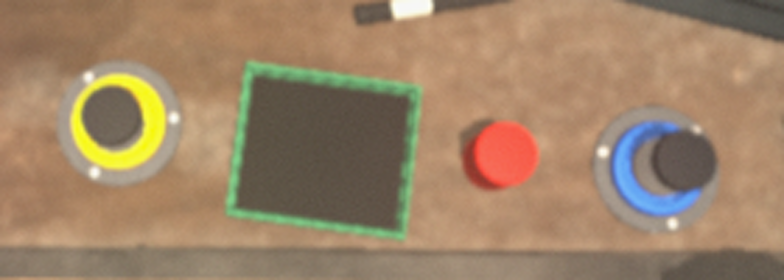

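The crop confirms the targets. Yellow cup with an aluminium, black-capped canister at left; blue cup with the same kind at right, partly hidden by parallax. The red one between the tray and the blue holder is the decoy. Next I'll take wrist views of both holders.

```bash
cat >> h.py <<'E'
from scipy.spatial.transform import Rotation as R
DOWN=np.array([np.pi,0,0])
def wrist(name):
    ctrl.sleep(.3)
    T=np.eye(4);T[:3,:3]=R.from_rotvec(ctrl.current_ee_rot()).as_matrix();T[:3,3]=ctrl.current_tcp_pos()
    p,d=read_camera("wrist");T=T@camera_params("wrist")["mount"]
    cv2.imwrite(f"pics/{name}.png",p);np.savez(f"pics/{name}.npz",d=d,T=T);return p,d,T
def circles(p,d,T,hue,near):
    P=cloud("wrist",d,T);dist=np.hypot(P[...,0]-near[0],P[...,1]-near[1]);
    hsv=cv2.cvtColor(p,cv2.COLOR_BGR2HSV);m=cv2.inRange(hsv,(hue[0],110,60),(hue[1],255,255))>0
    q=P[(dist<.06)&m&(P[...,2]<.022)&(P[...,2]>.009)&(d>0)]
    c=P[(dist<.06)&(P[...,2]>.072)&(P[...,2]<.085)&(d>0)]
    for n,a in(("cup",q),("cap",c)):
        if len(a)>50:
            print(n,len(a),cv2.minEnclosingCircle(a[:,:2].astype(np.float32)),cv2.minAreaRect(a[:,:2].astype(np.float32)),np.median(a[:,2]))
E
python3 - <<'E'
from h import *
try:
    ctrl.movep([.33,-.25,.28],DOWN)
except ctrl.PlanningError as e: print(e)
B=(.4776,-.119);Y=(.5085,.307)
ctrl.movep([*B,.22],DOWN);print(ctrl.current_qpos())
circles(*wrist("wb"),(100,125),B)
ctrl.movep([*Y,.22],DOWN);print(ctrl.current_qpos())
circles(*wrist("wy"),(22,35),Y)
print(np.mean([onplane("top",u,v,.022) for u,v in((318.6,272.5),(380.4,281.1),(374.6,335),(311.1,326.1))],0))
print(ctrl.current_clock())
a=cv2.imread("pics/wb.png");b=cv2.imread("pics/wy.png")
cv2.imwrite("pics/w2.png",cv2.resize(np.hstack([a,b]),(800,300)))
E
```

```text
[-4.87235967e-01  2.88584788e-01  1.47182692e+00 -4.61974489e-04
  1.38094538e+00  1.08435528e+00]
cup 1503 ((0.47823211550712585, -0.11885612457990646), 0.036521535366773605) ((0.48534607887268066, -0.11804863810539246), (0.05790828913450241, 0.07202998548746109), 7.451236724853516) 0.014489983339356638
cap 2867 ((0.4788861572742462, -0.12089204788208008), 0.02338162623345852) ((0.47897467017173767, -0.12105099856853485), (0.04588105157017708, 0.04502568393945694), 0.19253897666931152) 0.07675017730262457
[ 3.42313212e-01  4.66041894e-01  1.18968260e+00 -3.16287178e-04
  1.48587113e+00  1.91440063e+00]
cup 909 ((0.5128042101860046, 0.3045738935470581), 0.036161549389362335) ((0.5195448994636536, 0.3042379319667816), (0.07127399742603302, 0.05379457771778107), 83.65828704833984) 0.014567282460101638
cap 2866 ((0.5096415877342224, 0.3062222898006439), 0.023489639163017273) ((0.5093684792518616, 0.3064761161804199), (0.04529809579253197, 0.046145036816596985), 79.93301391601562) 0.0767362036092129
[0.4868866  0.14371837 0.022     ]
4.525
```

View pics/w2.png

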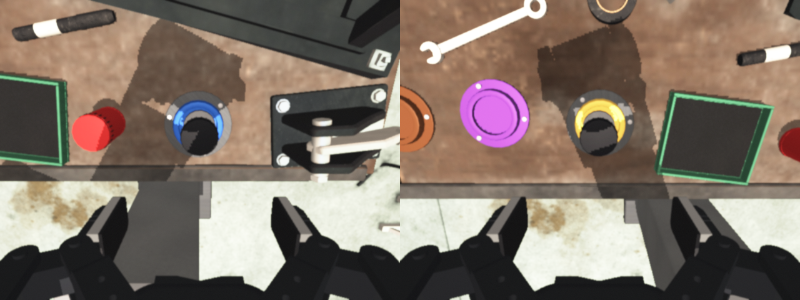

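Left half is the blue holder and canister at (198,128), with the red decoy at (97,130) and the clamp at (320,135). Right half is the yellow holder and canister at (600,128). Both approaches are clear, so I'll pick the yellow one.

```bash
cat >> h.py <<'E'
def weigh(n=20):
    ctrl.sleep(.5);a=[]
    for _ in range(n): a.append(np.r_[ctrl.current_contact_force(),ctrl.current_torque(),ctrl.current_effort()]);ctrl.sleep(.02)
    return np.mean(a,0)
def st(s): print(s,"t",round(ctrl.current_clock(),2),"tcp",np.round(ctrl.current_tcp_pos(),4),"open",round(float(ctrl.current_opening()),3),"ff",np.round(ctrl.current_finger_force(),1),"F",np.round(ctrl.current_contact_force(),2))
def lift(x,y):
    w0=weigh()
    print(ctrl.move_straight([x,y,.12],feed=.15),ctrl.move_straight([x,y,.029],feed=.06,threshold=15));st("down")
    jaws.close();st("closed")
    ctrl.move_straight([x,y,.06],feed=.05);ctrl.move_straight([x,y,.22],feed=.12);st("up")
    w=weigh();print("dw",np.round(w-w0,3))
E
python3 - <<'E'
from h import *
lift(.5092,.306)
wrist("ly");st("end")
E
```

```text
False False
down t 7.84 tcp [0.5094 0.306  0.0293] open 1.001 ff 0.0 F [-0.28 -0.13  0.25]
closed t 8.3 tcp [0.5094 0.3061 0.0293] open 0.519 ff 61.5 F [1.24 0.65 2.75]
up t 10.55 tcp [0.509  0.3059 0.2193] open 0.516 ff 61.1 F [-0.25 -0.5  -1.63]
dw [-0.073  0.022 -1.649 -0.014 -0.014 -0.009 -0.002 -0.849 -0.498  0.
 -0.     0.   ]
end t 11.73 tcp [0.5092 0.306  0.22  ] open 0.515 ff 61.1 F [ 0.73 -0.12 -1.3 ]
```

View pics/ly.png

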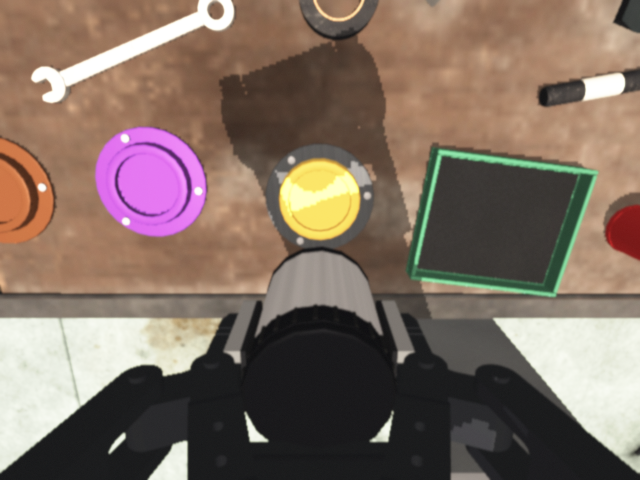

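The yellow canister weighs about 1.65 N (≈0.16 kg), so it's the light one. It hangs upright in the grip with the empty yellow pocket visible at (320,198) and the tray at (503,222). I'll measure both from this view and put it back.

Run:
```python
from h import *
p=cv2.imread("pics/ly.png");z=np.load("pics/ly.npz");d,T=z["d"],z["T"];P=cloud("wrist",d,T)
hsv=cv2.cvtColor(p,cv2.COLOR_BGR2HSV)
m=cv2.inRange(hsv,(18,110,60),(38,255,255))>0;v,u=np.mgrid[:480,:640]
q=P[m&(abs(u-320)<60)&(abs(v-198)<55)&(d>0)];print("cup",len(q),cv2.minEnclosingCircle(q[:,:2].astype(np.float32)))
m=(cv2.inRange(hsv,(60,60,40),(95,255,255))>0)&(u>380)&(u<605)&(P[...,2]>.018)&(P[...,2]<.027)
q=P[m];print("tray",len(q),cv2.minAreaRect(q[:,:2].astype(np.float32)))
c=[onplane("wrist",a,b,.022,T) for a,b in((438,146),(597,171),(556,298),(408,277))];print(np.round(c,4).tolist(),np.mean(c,0))
```

```text
cup 4032 ((0.5095896124839783, 0.3050173223018646), 0.03883858025074005)
tray 3116 ((0.4893612861633301, 0.14343854784965515), (0.14064733684062958, 0.120084248483181), 82.58045959472656)
[[0.5597, 0.2051, 0.022], [0.5388, 0.0674, 0.022], [0.4191, 0.0802, 0.022], [0.4406, 0.2219, 0.022]] [0.4895546 0.1436394 0.022    ]
```

Run:
```python
from h import *
x,y=.5095,.3054
ctrl.move_straight([x,y,.06],feed=.12);ctrl.sleep(.2)
print(ctrl.move_straight([x,y,.034],feed=.03));ctrl.sleep(.2)
print(ctrl.move_straight([x,y,.0285],feed=.015,threshold=4));st("seated")
jaws.release();ctrl.sleep(.3);st("rel")
ctrl.move_straight([x,y,.10],feed=.08);ctrl.move_straight([x,y,.22],feed=.2)
circles(*wrist("py"),(22,35),(x,y))
ctrl.movep([.478,-.119,.22],DOWN);st("over blue")
```

```text
False
True
seated t 14.99 tcp [0.5095 0.3054 0.0293] open 0.515 ff 61.4 F [-0.92  0.17  4.2 ]
rel t 15.78 tcp [0.5091 0.3052 0.0287] open 0.999 ff 0.0 F [0.45 0.5  0.26]
cup 924 ((0.5126388072967529, 0.304521769285202), 0.036076050251722336) ((0.519766092300415, 0.304813027381897), (0.052872784435749054, 0.06985633075237274), 0.6288298964500427) 0.014562207905626817
cap 2890 ((0.5102694034576416, 0.3047652840614319), 0.023583007976412773) ((0.5097869038581848, 0.304362952709198), (0.04533277079463005, 0.04547462612390518), 68.83419036865234) 0.0767686956158409
over blue t 19.49 tcp [ 0.4783 -0.1183  0.22  ] open 0.996 ff 0.0 F [ 0.17  0.15 -0.2 ]
```

View pics/py.png

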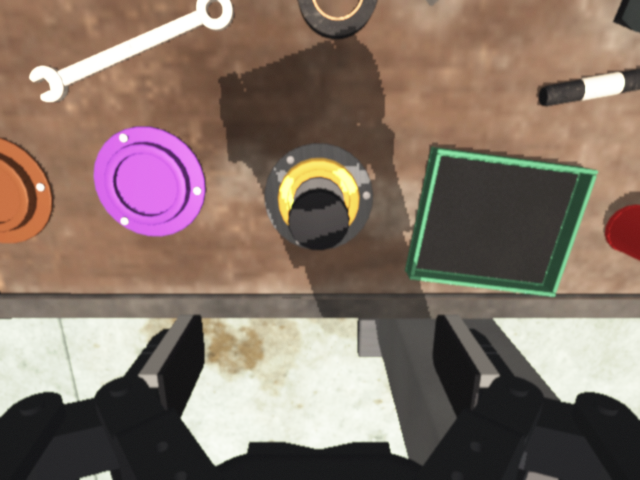

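The light canister stands centred in the yellow holder at (319,215), with its cap at the seated height of 0.0768. Now the blue one.

Run:
```python
from h import *
lift(.4787,-.1197)
st("end")
```

```text
False False
down t 22.81 tcp [ 0.4789 -0.1198  0.0293] open 0.997 ff 0.0 F [-0.08 -0.42 -0.06]
closed t 23.27 tcp [ 0.4788 -0.1198  0.0294] open 0.524 ff 61.4 F [-1.1  0.4  5.7]
up t 25.52 tcp [ 0.4784 -0.1196  0.2194] open 0.527 ff 61.7 F [-0.71  0.28 -5.12]
dw [-2.000e-03 -7.300e-02 -4.493e+00 -1.100e-02  4.000e-03 -7.000e-03
 -3.500e-02 -2.281e+00 -1.499e+00 -2.000e-03  1.000e-03 -0.000e+00]
end t 26.35 tcp [ 0.4787 -0.1197  0.22  ] open 0.522 ff 61.7 F [-0.18  0.23 -4.12]
```

The blue canister weighs about 4.5 N, so it's the heavy one. I'll carry it to the tray.

Run:
```python
from h import *
ctrl.move_straight([.489,.1436,.22],feed=.12);ctrl.sleep(.3)
ctrl.move_straight([.489,.1436,.1233],feed=.06);ctrl.sleep(1);st("hold")
print(np.round(ctrl.current_ee_rot(),3),np.abs(ctrl.current_joint_vel()).max())
wrist("hold")
p,d=read_camera("top");P=cloud("top",d)
s=P[(abs(P[...,0]-.509)<.03)&(abs(P[...,1]-.305)<.03)&(P[...,2]>.07)&(P[...,2]<.085)];print("yellow cap",len(s),s.mean(0) if len(s) else 0)
q,_=read_camera("scene");cv2.imwrite("pics/fin.png",cv2.resize(np.hstack([q,cv2.imread("pics/hold.png")]),(800,300)));cv2.imwrite("pics/topf.png",p)
```

```text
hold t 31.76 tcp [0.489  0.1436 0.1233] open 0.523 ff 61.7 F [-0.1  -0.01 -4.7 ]
[-3.142  0.     0.   ] 0.0018788402723626811
yellow cap 389 [0.50768018 0.30619579 0.07709606]
```

View pics/fin.png

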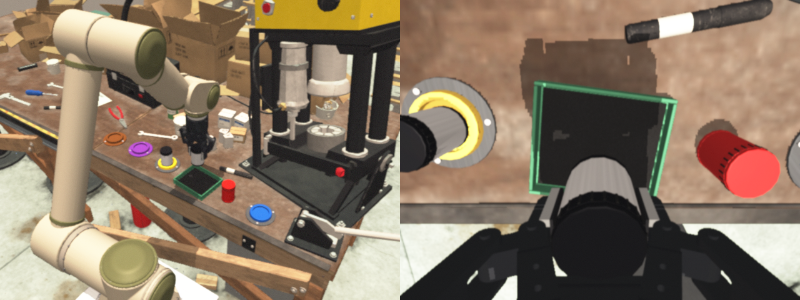

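The heavy canister hangs upright over the tray (right half, (598,215)). The light one stands in the yellow holder, the blue holder is empty, and the red decoy and marker haven't moved.

```bash
python3 -c "
from h import *
st('final');print(close_job())"
```

```text
final t 32.21 tcp [0.489  0.1436 0.1233] open 0.523 ff 61.7 F [ 0.02 -0.17 -4.37]
the job is handed in; nothing more can be done
None
```

I handed the job in at about 32 s: the blue holder's canister was heavier (about 4.5 N against 1.65 N) and is held upright and still over the middle of the tray, underside about 10 cm up; the lighter one stands back in the yellow holder.

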